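# Shut and lock the grinder's dust box

## Task

Push the dust box's raised access panel all the way shut with the fingertips, then set a fingertip in the slot of its red quarter-turn fastener and turn it clockwise (seen from above) until it stops and the panel is locked. Pick nothing up and do not open the panel any wider; the knives, the stone and the other loose things stay where they lie.

Things in the scene. Friction and masses are not known exactly. Their poses are not given: they have to be found in the camera images.
- dustbox: Green metal box, 240 x 240 mm in plan, 100 mm high, bolted to the bench (cannot shift). Its top is the hinged panel. Origin: centre of its underside; x from its front wall (robot's side) to its hinge side, y to its left, z up. A 64 mm wide pipe stub sticks out 35 mm from its far wall.
- panel (a joint): Angle of the aluminium panel (240 x 240 x 6 mm), hinged along the box's far top edge (box frame x 120, z 100 mm). 0 rad = shut flat against a firm stop; positive = front edge raised (stop at 0.6). Starts at 0.22 to 0.40. Stiff hinge: stays where it is left (sags under 0.003 rad/s), never springs back; about 3 to 6 N down on the front edge shuts it.
- panel_push (a point): Middle of the yellow strip (22 x 100 mm) on top of the panel along its front edge, 222 mm from the hinge. Moves with the panel; axes are the panel's (x towards the hinge, z out of its top). With the panel shut it lies 108 mm above the bench, at x -102, y 0 mm in the box frame.
- cam (a joint): Turn of the fastener, growing clockwise seen from above: 0 rad = unlocked, pi/2 = locked, firm stops at both. Starts at 0 to 0.3; stays where it is left; friction 0.12 N m (4 N at 30 mm from the axis). Past about 1 rad its tongue, under the panel, passes beneath a lip on the box's front wall and locks the panel; with the panel over 0.02 rad open it strikes the lip instead.
- cam_slot (a point): Centre of the slot's floor, on the turning axis (point z, up out of the panel). The fastener: a smooth round 96 mm across; two red half-moon blocks leave a straight slot with a dark floor, 38 mm wide, 16 mm deep, 96 mm long, open at both ends. It turns only from within the slot. Panel shut: slot floor 112 mm, block tops 128 mm above the bench, axis at x -20, y 0 mm in the box frame.
- slot_stripe (a point): Middle of the white stripe (20 x 10 mm) on the slot's floor, 34 mm from the axis, near the slot end above the tongue; point x runs along the slot outward. At cam 0 (unlocked) this end points to the box's right side (-y); locked it points to its front (-x), at the small green mark on the panel.
- knife_red: Bystander, loose: knife with a red handle, about 260 mm long, lying beside the box's right side. Origin where handle and blade meet, on the bench; x along the blade.
- knife_wood: Bystander, loose: knife with a dark wooden handle, about 240 mm long, lying between the robot and the bench's left side. Origin where handle and blade meet, on the bench; x along the blade.
- stone: Bystander, loose: two-layer sharpening stone 160 x 50 x 24 mm beside the box's left side. Origin: centre of its underside; x along its length.
- oil: Bystander, loose: blue bottle 60 mm across and 150 mm tall, to the right of the red knife. Origin: centre of its underside.
- brush: Bystander, loose: wooden-handled brush 200 mm long, lying to the left of the stone. Origin: middle of its length, underside; x along it.
- spare_wheel: Bystander, loose: pink grinding wheel lying flat between the robot and the bench's right side, 150 mm across, 22 mm thick. Origin: centre of its underside.

How it is judged:
On the way, in this order (a step that is already met when the one before it is completed fails the run):
1. the panel is pushed shut (within 0.03 rad) while the fastener is still unlocked (under 0.9 rad) (value of joint panel below 0.03 rad and value of joint cam below 0.9 rad), for 0.1 s.
2. the fastener is turned clockwise to its locked stop (past 1.4 rad) with the panel shut (value of joint cam above 1.4 rad and value of joint panel below 0.03 rad), for 0.1 s.
At the end, for the whole second after the job is handed in: The panel is shut (within 0.03 rad of flat), the fastener is past 1.4 rad (its locked stop is at 1.57) and at rest, and every loose bystander is within 30 mm of where it started (all of step 2 and velocity of joint cam between -0.05 and 0.05 rad/s and distance of each of knife_red, knife_wood, stone, oil, brush, spare_wheel from where it was at the start of the episode below 0.03 m); the robot touches nothing.
It fails at once if a loose bystander is lifted more than 20 mm, or shoved or carried more than 40 mm (height (world z) of any of knife_red, knife_wood, stone, oil, brush, spare_wheel above 0.02 m or distance of any of knife_red, knife_wood, stone, oil, brush, spare_wheel from where it was at the start of the episode above 0.04 m).
It fails at once if the panel is opened wider (past 0.46 rad) instead of being pushed shut (value of joint panel above 0.46 rad).
It also fails if it takes over 48 s, if anything falls off the work surface, if the arm or the gripper's body presses on something with over 40 N, if the wrist force passes 120 N, or if a joint passes its speed limit or range.

## Robot

A 6-joint arm with a two-finger parallel gripper is mounted at the origin on the work surface. World frame = base frame: x ahead of the robot, y to its left, z up, the work surface at z = 0. Lengths are in m, angles in rad, forces in N, time in s.
With the tool pointing down it reaches from about 0.275 to 0.775 m from the base axis. Payload 14.6 kg.
Tool frame: the origin (TCP) lies at the very end of the fingers, on their centre line; the grasp point (between the pads) lies 19 mm behind it; z points along the fingers, y is the direction in which the jaws open and shut (so a half turn about z gives the same grasp; the last joint's range is limited). The gripper opens to 85 mm and grips with 20 to 120 N. Pads are 22 mm wide; open, the fingers measure 114 mm over their backs; the gripper's body (76 mm by 85 mm) begins 54 mm behind the grasp point. The pads swing forward as they close: fully open they stand 13 mm farther back than shut.
Start: joints at [1.193, 0.263, -0.048, 1.259, 0, 1.415], TCP at [0.116, 0.512, 0.231] pointing down, gripper open.
Joint ranges: [-2.65, 2.65], [-0.89, 1.7], [-1.18, 1.37], [-2.13, 2.11], [-1.35, 1.29], [-3.14, 3.14]. Speed limits (rad/s): [1.89, 1.89, 2.57, 2.79, 3.14, 3.14].

## Interface

Orientations are given as [roll, pitch, yaw] about the fixed x, y, z axes, in that order (R = Rz(yaw) Ry(pitch) Rx(roll)).
In Python, from workcell import env gives the robot as it stands.
- The arm moves only by the tool arm_command, never from a script. Its argument "targets" is text: rows parted by semicolons, each of 7 numbers parted by spaces: the turn, a rotation vector about the tool's x, y, z in rad, then the shift along the tool's x, y, z in m, then the gripper command: -1 is fully open, 1 is shut, values between are in proportion. A call has 1 to 20 rows; each row is the pose to reach, as a shift and turn from the pose measured when the call began, along the tool's axes at that moment; what a row does not reach only later rows make up. A row lasts 1/10 s, in which the tool goes at most 50 mm and 8.59 degrees, less where a joint would pass 70% of its speed; a pose out of reach is approached as far as the arm can. A call with a gripper value outside its range is refused whole. The fingers move at their own pace and stop on an object; "force" is the grip in N (left out, the last holds). Time passes only in rows, so rows that repeat a pose let the fingers close. It gives the time, the measured TCP pose, the force and the opening at its end, in the units of the state.
- env.sense(): the state, without advancing time (a new reading comes with each control period).
- env.get_image(name): name is "side" or "top"; returns the picture (420x560x3 uint8, blue, green, red); there is no depth.
- env.camera_params(name): a dict with "intrinsics" (3x3 intrinsics, pixels), "R" (3x3) and "t" (3): a world point X has camera coordinates R X + t. Camera axes: x right, y down, z forward; pixel columns grow to the right and rows downward; lengths in m; the calibration is good to about 2 mm. A picture is of the moment at which its call begins. camera_params takes no time and is no camera call.
- env.close_job(): hands the job in, once; it reports no verdict.
The state is a dict: "clock": time; "joints": joint angles; "qd": joint speeds; "tau": joint torques, N m; "tcp_pos": TCP position; "orientation": TCP orientation; "ft_force": force on the tool from outside, world axes, zero at the start; "ft_torque": the same for the moment, N m; "grip_width": opening from 0.0 (shut) to 1.0 (fully open).
Only numpy, scipy, OpenCV 4.12 (cv2) and the standard library are available. Lean on these libraries where they do the work, as an engineer would, in place of code of your own. Each camera call takes 0.05 s, during which the arm holds its last target. There are 200 camera calls.

## Working session

There is one attempt and no reset: what is moved stays moved. The work goes in short steps, Python scripts to look and compute and a tool call to move; the robot and the scene stay as the last step left them, time stands still between calls to the robot, and variables do not carry over. Pictures are saved under pics/ and viewed, about 8 in all and at most 12, crops included, and the job is handed in when it is done.

Besides the shell and the picture viewer there is one more tool, called after "Request:" by a JSON object that holds its "fn" and its "kwargs", one argument or row to a line. arm_command: Moves the arm, as the interface text tells. Its arguments: {"type":"object","properties":{"targets":{"type":"string"},"force":{"type":"number"}},"required":["targets"]}

```bash
mkdir -p pics; python3 - <<'E'
from workcell import env
import cv2,numpy as np
s=env.sense()
for k,v in s.items(): print(k,np.round(v,4))
for n in("top","side"):
    cv2.imwrite(f"pics/{n}0.png",env.get_image(n)); p=env.camera_params(n)
    print(n,{k:np.round(v,4).tolist() for k,v in p.items()}, 'C',np.round(-np.array(p["R"]).T@p["t"],3))
E
```

```text
clock 0.0
joints [ 1.1927  0.2635 -0.0489  1.2594 -0.      1.4155]
qd [ 0.0005  0.0001  0.0004 -0.0011  0.     -0.0006]
tau [-7.40000e-03 -6.37607e+01  3.84567e+01  1.37000e-02 -4.00000e-04
  0.00000e+00]
tcp_pos [0.1159 0.5118 0.2308]
orientation [-3.1406e+00 -2.0000e-04  2.9188e+00]
ft_force [-0.1484  0.4852 -0.7217]
ft_torque [-0.0113  0.0374 -0.0248]
grip_width 1.0012
top {'intrinsics': [[508.5397, 0.0, 269.548], [0.0, 508.5397, 201.7239], [0.0, 0.0, 1.0]], 'R': [[-0.0148, -0.9999, -0.0066], [-0.9983, 0.0152, -0.0561], [0.0562, 0.0058, -0.9984]], 't': [0.0755, 0.4726, 1.5028]} C [0.388 0.06  1.527]
side {'intrinsics': [[430.8416, 0.0, 285.8383], [0.0, 430.8416, 213.7334], [0.0, 0.0, 1.0]], 'R': [[0.9842, -0.1765, -0.0128], [-0.1364, -0.7105, -0.6903], [0.1127, 0.6812, -0.7234]], 't': [-0.4737, 0.1928, 1.1476]} C [ 0.363 -0.728  0.957]
```

View pics/top0.png

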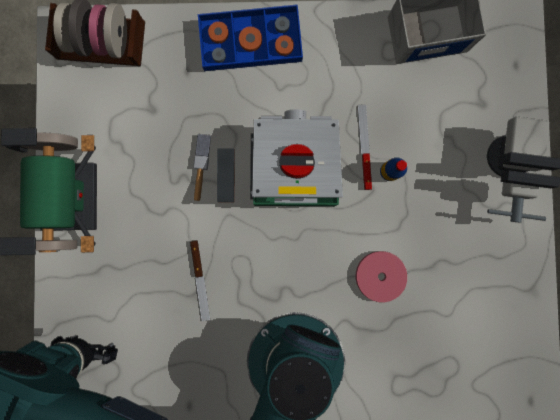

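View pics/side0.png

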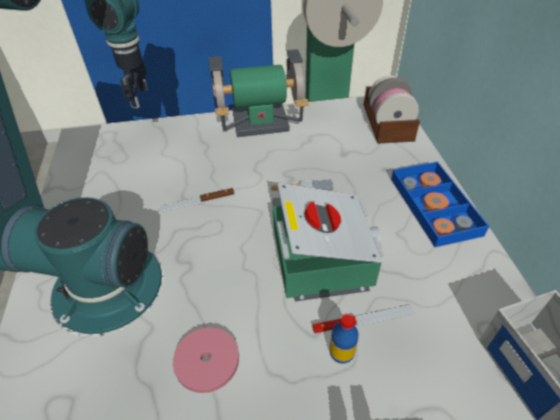

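The top view shows the panel at columns 253–340 and rows 118–200, the red fastener at (297,160), and the yellow strip at (297,190). The stripe end of the slot points right, to about (309,161). In the side view the fastener is at (322,217) and the strip at (291,215). Next I triangulate these.

```bash
cat > h.py <<'E'
import cv2,numpy as np
from workcell import env
def P(n):
    p=env.camera_params(n); return np.array(p["intrinsics"])@np.c_[p["R"],p["t"]]
def tri(a,b):
    X=cv2.triangulatePoints(P("top"),P("side"),np.array(a,float),np.array(b,float))[:,0]
    X=X[:3]/X[3]
    r=[np.hypot(*((q:=P(n)@np.r_[X,1])[:2]/q[2]-u)) for n,u in(("top",a),("side",b))]
    return X,np.round(r,1)
def plane(n,uv,z):
    p=env.camera_params(n);R=np.array(p["R"]);C=-R.T@p["t"]
    d=R.T@np.linalg.solve(p["intrinsics"],[*uv,1]); return C+d*(z-C[2])/d[2]
def blob(m,roi):
    x0,y0,x1,y1=roi; k=np.zeros_like(m); k[y0:y1,x0:x1]=m[y0:y1,x0:x1]
    cs,_=cv2.findContours(k,cv2.RETR_EXTERNAL,cv2.CHAIN_APPROX_NONE)
    return k,sorted(cs,key=cv2.contourArea,reverse=True)
def yellow(im,roi):
    k,_=blob(cv2.inRange(cv2.cvtColor(im,cv2.COLOR_BGR2HSV),(18,120,100),(35,255,255)),roi)
    pts=np.argwhere(k)[:,::-1].astype(np.float32); return pts.mean(0),cv2.minAreaRect(pts)
def red(im,roi):
    h=cv2.cvtColor(im,cv2.COLOR_BGR2HSV)
    k,_=blob(cv2.inRange(h,(0,140,70),(8,255,255))|cv2.inRange(h,(172,140,70),(180,255,255)),roi)
    pts=np.argwhere(k)[:,::-1].astype(np.float32); return pts,cv2.fitEllipse(cv2.convexHull(pts))
ROI={"top":(245,110,350,215),"side":(265,175,390,265)}
E
python3 - <<'E'
from h import *
im={n:cv2.imread(f"pics/{n}0.png") for n in ROI}
y={n:yellow(im[n],ROI[n]) for n in ROI}; r={n:red(im[n],ROI[n]) for n in ROI}
for n in ROI: print(n,y[n],r[n][1])
print("yellow",tri(y["top"][0],y["side"][0])); print("red",tri(r["top"][1][0],r["side"][1][0]))
a=im["top"][105:215,240:350];b=im["side"][170:300,260:390]
cv2.imwrite("pics/c0.png",np.hstack([cv2.resize(a,(400,400),interpolation=2),cv2.resize(b,(400,400),interpolation=2)]))
E
```

```text
top (array([296.0909, 189.6923], dtype=float32), ((296.5, 189.5), (7.0, 37.0), 90.0)) ((297.1922912597656, 160.0681915283203), (31.940263748168945, 35.36457443237305), 107.75634002685547)
side (array([290.9803 , 215.39902], dtype=float32), ((290.9706115722656, 215.11764526367188), (29.71947479248047, 7.050240516662598), 77.47119140625)) ((322.33624267578125, 216.1009979248047), (27.214502334594727, 37.145442962646484), 118.7898941040039)
yellow (array([ 0.49559024, -0.00361676,  0.179014  ]), array([0.1, 0.1]))
red (array([ 0.5759729 , -0.00855139,  0.16573115]), array([0.1, 0.2]))
```

View pics/c0.png

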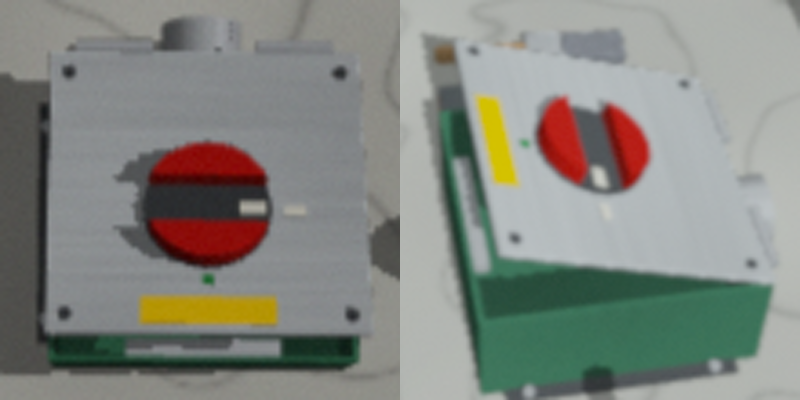

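```bash
python3 - <<'E'
from h import *
t=np.array([(68,71),(339,72),(352,314),(64,314),(253,207)])/(400/110)+(240,105)
s=np.array([(283,84),(351,263),(115,238),(73,50),(200,177)])/(400/130)+(260,170)
Q=[tri(a,b) for a,b in zip(t,s)]
for q in Q: print(np.round(q[0],4),q[1])
X=[q[0] for q in Q]
d1=X[0]-X[1];d2=X[3]-X[2];f=(X[0]+X[1]-X[2]-X[3])/2
print("yaw from hinge-parallel",np.arctan2(-d1[0],d1[1]),np.arctan2(-d2[0],d2[1]),"along",np.arctan2(f[1],f[0]),"tilt",np.arctan2(-f[2],np.hypot(*f[:2])),np.linalg.norm(f))
print("stripe rel", X[4])
E
```

```text
[0.6869 0.0949 0.1123] [0.3 0.5]
[ 0.6827 -0.1144  0.1124] [0.3 0.5]
[ 0.4897 -0.111   0.1843] [0.3 0.5]
[0.4935 0.0985 0.185 ] [0.6 0.8]
[ 0.5727 -0.0424  0.16  ] [0.4 0.7]
yaw from hinge-parallel -0.020276755510975374 -0.01849270338608291 along -0.017947435428195845 tilt 0.3580567097023823 0.20628782967127418
stripe rel [ 0.572718   -0.04242926  0.15997684]
```

Panel tilt is about 0.34 rad, hinge x about 0.70, box yaw about -0.019, and cam about 0. Next I shut the gripper and move above the strip.

Request:
{"fn": "arm_command", "kwargs": {
  "targets": "0 0 0 0 0 -0.02 1; 0 0 -0.1 -0.04 -0.035 -0.025 1; 0 0 -0.2 -0.08 -0.07 -0.025 1; 0 0 -0.2 -0.12 -0.105 -0.025 1; 0 0 -0.2 -0.15 -0.132 -0.025 1; 0 0 -0.2 -0.18 -0.159 -0.025 1; 0 0 -0.2 -0.21 -0.185 -0.025 1; 0 0 -0.2 -0.24 -0.212 -0.025 1; 0 0 -0.2 -0.27 -0.238 -0.025 1; 0 0 -0.2 -0.3 -0.265 -0.025 1; 0 0 -0.2 -0.33 -0.291 -0.025 1; 0 0 -0.2 -0.36 -0.318 -0.025 1; 0 0 -0.2 -0.39 -0.344 -0.025 1; 0 0 -0.2 -0.42 -0.371 -0.025 1; 0 0 -0.2 -0.45 -0.397 -0.025 1; 0 0 -0.2 -0.477 -0.421 -0.025 1; 0 0 -0.2 -0.477 -0.421 -0.025 1; 0 0 -0.2 -0.477 -0.421 -0.025 1; 0 0 -0.2 -0.477 -0.421 -0.025 1",
  "force": 60
}}

```text
clock: 2.0
tcp_pos: [0.4876, -0.0036, 0.2561]
orientation: [-3.141, -0.001, 3.119]
ft_force: [0.8, -0.0, -0.0]
grip_width: -0.001
```

Request:
{"fn": "arm_command", "kwargs": {
  "targets": "0 0 0 0 0 0.03 1; 0 0 0 0 0 0.055 1; 0 0 0 0 0 0.065 1; 0 0 0 0 0 0.073 1; 0 0 0 0 0 0.081 1; 0 0 0 0 0 0.089 1; 0 0 0 0 0 0.097 1; 0 0 0 0 0 0.105 1; 0 0 0 0 0 0.113 1; 0 0 0 0 0 0.12 1; 0 0 0 0 0 0.127 1; 0 0 0 0 0 0.133 1; 0 0 0 0 0 0.138 1; 0 0 0 0 0 0.142 1; 0 0 0 0 0 0.142 1"
}}

```text
clock: 3.5
tcp_pos: [0.4874, -0.0037, 0.1136]
orientation: [-3.141, -0.001, 3.119]
ft_force: [-0.2, 0.1, 0.7]
grip_width: 0.002
```

Request:
{"fn": "arm_command", "kwargs": {
  "targets": "0 0 0 0 0 0.002 1; 0 0 0 0 0 0.004 1; 0 0 0 0 0 0.006 1; 0 0 0 0 0 0.007 1; 0 0 0 0 0 0.007 1; 0 0 0 0 0 0.007 1"
}}

```text
clock: 4.1
tcp_pos: [0.4875, -0.0037, 0.1066]
orientation: [-3.141, -0.001, 3.119]
ft_force: [0.5, -0.2, -0.3]
grip_width: 0.001
```

Request:
{"fn": "arm_command", "kwargs": {
  "targets": "0 0 0 0 0 0.001 1; 0 0 0 0 0 0.002 1; 0 0 0 0 0 0.003 1; 0 0 0 0 0 0.003 1"
}}

```text
clock: 4.5
tcp_pos: [0.4877, -0.0037, 0.1061]
orientation: [-3.14, 0.001, 3.119]
ft_force: [-16.5, 1.3, 49.1]
grip_width: 0.0
```

```bash
python3 - <<'E'
from h import *
im=env.get_image("side");s=env.sense();print(s["tcp_pos"],s["ft_force"],s["ft_torque"])
cv2.imwrite("pics/s1.png",cv2.resize(im[130:330,210:440],None,fx=3,fy=3,interpolation=2))
E
```

```text
[ 0.48772106 -0.00372492  0.10609213] [-15.68110104   1.27754215  49.29206608] [ 0.41648843  3.41960082 -0.017037  ]
```

View pics/s1.png

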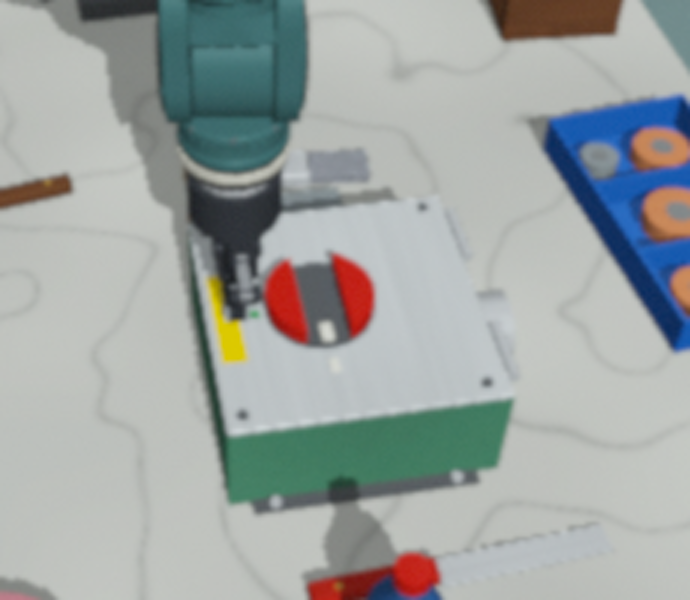

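The side view shows the panel flat shut: strip at crop (228,320), fastener at (320,298), stripe still pointing right, and firm contact at 49 N. I'll lift and re-measure the fastener.

Request:
{"fn": "arm_command", "kwargs": {
  "targets": "0 0 0 0 0 -0.02 1; 0 0 0 0 0 -0.06 1; 0 0 0 -0.0 0 -0.1 -0.2; 0 0 0 0.03 0 -0.12 -0.2; 0 0 0 0.06 0 -0.12 -0.2; 0 0 0 0.09 0 -0.12 -0.2; 0 0 0 0.12 0 -0.12 -0.2; 0 0 0 0.12 0 -0.12 -0.2; 0 0 0 0.12 0 -0.12 -0.2"
}}

```text
clock: 5.45
tcp_pos: [0.3677, -0.001, 0.2262]
orientation: [-3.14, 0.003, 3.119]
ft_force: [0.2, -0.4, -0.8]
grip_width: 0.6
```

```bash
python3 - <<'E'
from h import *
im={n:env.get_image(n) for n in ROI}
for n in im: cv2.imwrite(f"pics/{n}2.png",im[n])
print(env.sense()["grip_width"],env.sense()["tcp_pos"])
roi={"top":(245,110,350,215),"side":(265,180,390,275)}
for n in roi:
    pts,e=red(im[n],roi[n]); print(n,"red",e,len(pts),"plane .128",plane(n,e[0],.128))
    try: c,r=yellow(im[n],roi[n]); print("yellow",c,r,plane(n,c,.108))
    except Exception as ex: print(ex)
a=im["top"][105:215,240:350];b=im["side"][170:300,260:390]
cv2.imwrite("pics/c2.png",np.hstack([cv2.resize(a,(400,400),interpolation=2),cv2.resize(b,(400,400),interpolation=2)]))
E
```

```text
0.5998980773722783 [ 0.36839499 -0.00104074  0.22594965]
top red ((295.82281494140625, 167.86703491210938), (33.72102737426758, 34.0648307800293), 35.10980987548828) 495 plane .128 [ 0.55990884 -0.00631862  0.128     ]
yellow [295.62238 197.5    ] ((295.5, 197.5), (7.0, 35.0), 90.0) [ 0.47908415 -0.00522324  0.108     ]
side red ((316.08251953125, 228.99850463867188), (30.30328369140625, 36.17653274536133), 96.41718292236328) 458 plane .128 [ 0.55914488 -0.01557885  0.128     ]
yellow [285.06912 235.99078] ((285.07562255859375, 235.984130859375), (28.635456085205078, 7.467879772186279), 78.11134338378906) [ 0.47941746 -0.00696279  0.108     ]
```

View pics/c2.png

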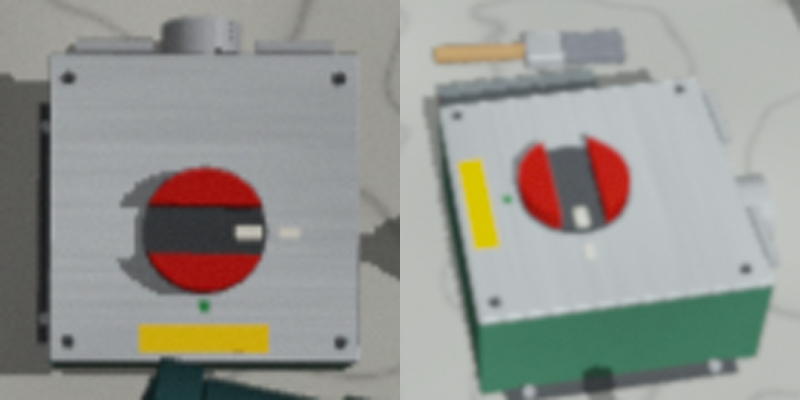

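The panel is shut. The fastener is at crop (204,230) in the top view and the stripe points right, so cam is still about 0. The axis is near (0.560, -0.007). I'll use both fingertips, half open along the slot, like a screwdriver.

Request:
{"fn": "arm_command", "kwargs": {
  "targets": "0 0 0 -0.04 0 0 -0.2; 0 0 0 -0.08 -0.001 0 -0.2; 0 0 0 -0.12 -0.001 0 -0.2; 0 0 0 -0.16 -0.002 0 -0.2; 0 0 0 -0.192 -0.002 0.02 -0.2; 0 0 0 -0.192 -0.002 0.05 -0.2; 0 0 0 -0.192 -0.002 0.075 -0.2; 0 0 0 -0.192 -0.002 0.085 -0.2; 0 0 0 -0.192 -0.002 0.085 -0.2; 0 0 0 -0.192 -0.002 0.085 -0.2"
}}

```text
clock: 6.55
tcp_pos: [0.5611, -0.0075, 0.1422]
orientation: [-3.14, 0.003, 3.119]
ft_force: [0.5, 0.0, -0.1]
grip_width: 0.605
```

```bash
python3 - <<'E'
from h import *
im=env.get_image("side");s=env.sense();print(s["tcp_pos"],s["orientation"],s["joints"])
cv2.imwrite("pics/s3.png",cv2.resize(im[150:290,240:400],None,fx=4,fy=4,interpolation=2))
E
```

```text
[ 0.56123107 -0.00747317  0.14257677] [-3.14019832  0.00380183  3.11936243] [-1.58047900e-01  3.62510170e-01 -1.46637253e-01  1.05769329e+00
 -8.66728564e-04 -1.35816743e-01]
```

View pics/s3.png

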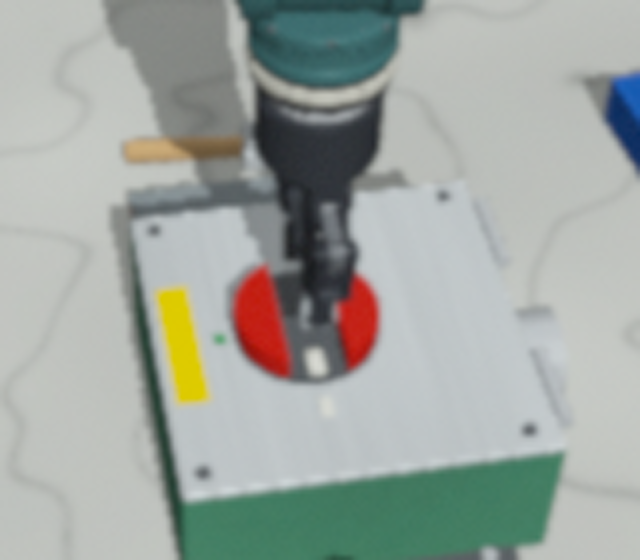

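The fingers hover over the slot at crop (318,310), lined up with it and clear of the blocks. Now I lower them.

Request:
{"fn": "arm_command", "kwargs": {
  "targets": "0 0 0 0 0 0.008 -0.2; 0 0 0 0 0 0.014 -0.2; 0 0 0 0 0 0.02 -0.2; 0 0 0 0 0 0.024 -0.2; 0 0 0 0 0 0.028 -0.2; 0 0 0 0 0 0.028 -0.2; 0 0 0 0 0 0.028 -0.2"
}}

```text
clock: 7.3
tcp_pos: [0.5613, -0.0075, 0.1146]
orientation: [-3.14, 0.004, 3.119]
ft_force: [1.0, -0.1, 0.7]
grip_width: 0.6
```

Request:
{"fn": "arm_command", "kwargs": {
  "targets": "0 0 0.08 0 0 0 -0.2; 0 0 0.16 0 0 0 -0.2; 0 0 0.24 0 0 0 -0.2; 0 0 0.32 0 0 0 -0.2; 0 0 0.4 0 0 0 -0.2; 0 0 0.48 0 0 0 -0.2; 0 0 0.56 0 0 0 -0.2; 0 0 0.64 0 0 0 -0.2; 0 0 0.64 0 0 0 -0.2"
}}

```text
clock: 8.2
tcp_pos: [0.5611, -0.0074, 0.1147]
orientation: [3.141, 0.003, 2.478]
ft_force: [-2.4, 0.4, 1.3]
grip_width: 0.6
```

```bash
python3 - <<'E'
from h import *
im=env.get_image("side");s=env.sense();print(s["tcp_pos"],s["orientation"],s["ft_force"],s["ft_torque"],s["grip_width"])
cv2.imwrite("pics/s4.png",cv2.resize(im[150:290,240:400],None,fx=4,fy=4,interpolation=2))
E
```

```text
[ 0.56119572 -0.00748296  0.11473004] [3.14059178 0.00371445 2.48110988] [-1.71671832  0.66092954  0.74077525] [0.1072158  0.44304337 0.04957497] 0.5992496359888545
```

View pics/s4.png

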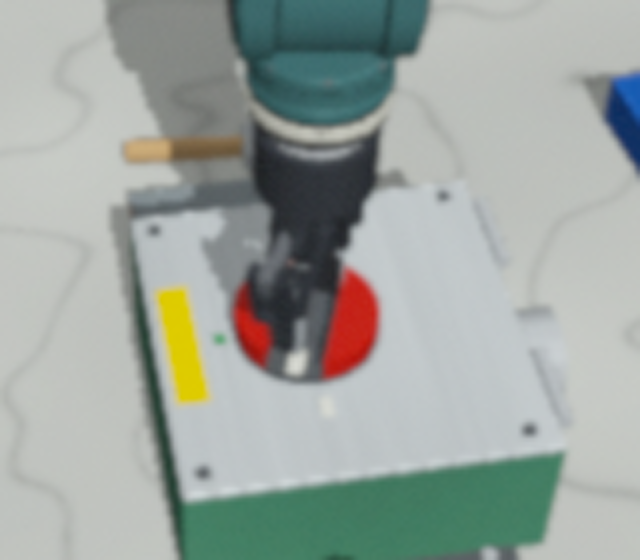

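The stripe has moved clockwise, from crop (316,362) to (295,362), with the panel still flat and only small forces. I continue.

Request:
{"fn": "arm_command", "kwargs": {
  "targets": "0 0 0.08 0 0 0 -0.2; 0 0 0.16 0 0 0 -0.2; 0 0 0.24 0 0 0 -0.2; 0 0 0.32 0 0 0 -0.2; 0 0 0.4 0 0 0 -0.2; 0 0 0.48 0 0 0 -0.2; 0 0 0.56 0 0 0 -0.2; 0 0 0.64 0 0 0 -0.2; 0 0 0.72 0 0 0 -0.2; 0 0 0.8 0 0 0 -0.2; 0 0 0.88 0 0 0 -0.2; 0 0 0.95 0 0 0 -0.2; 0 0 1.02 0 0 0 -0.2; 0 0 1.08 0 0 0 -0.2; 0 0 1.08 0 0 0 -0.2"
}}

```text
clock: 9.75
tcp_pos: [0.5607, -0.0069, 0.1147]
orientation: [3.139, -0.0, 1.402]
ft_force: [-3.5, 4.8, 1.6]
grip_width: 0.6
```

```bash
python3 - <<'E'
from h import *
im=env.get_image("side");s=env.sense();print(s["clock"],s["orientation"],s["ft_force"],s["ft_torque"],s["grip_width"])
cv2.imwrite("pics/s5.png",cv2.resize(im[150:290,240:400],None,fx=4,fy=4,interpolation=2))
E
```

```text
9.8 [ 3.13882339e+00 -1.00155160e-04  1.40363529e+00] [-4.22473571  4.43916724  0.93964533] [0.80852299 0.62836571 0.06792429] 0.6027550272641218
```

View pics/s5.png

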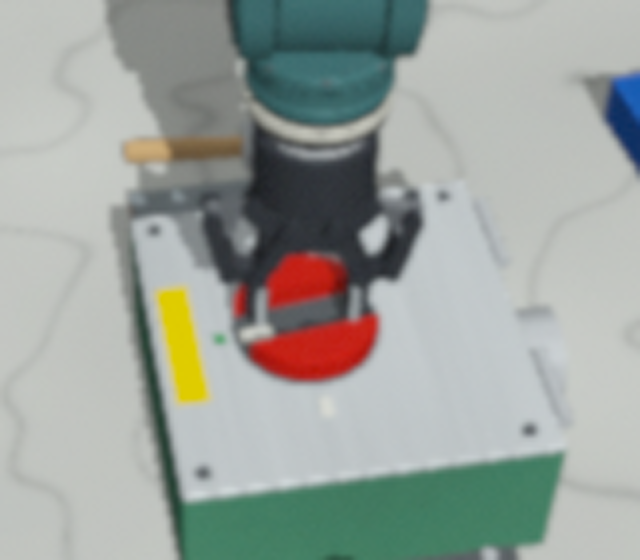

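The stripe is now at crop (257,333), almost pointing at the green mark (220,340). I finish in small steps and watch the torque.

Request:
{"fn": "arm_command", "kwargs": {
  "targets": "0 0 0.04 0 0 0 -0.2; 0 0 0.08 0 0 0 -0.2; 0 0 0.12 0 0 0 -0.2; 0 0 0.12 0 0 0 -0.2"
}}

```text
clock: 10.2
tcp_pos: [0.5607, -0.0067, 0.1147]
orientation: [3.139, -0.001, 1.285]
ft_force: [-1.9, 3.6, 0.6]
grip_width: 0.6
```

```bash
python3 - <<'E'
from h import *
s=env.sense();print(s["clock"],s["orientation"],s["ft_force"],s["ft_torque"],s["grip_width"])
E
```

```text
10.2 [ 3.13891830e+00 -8.88759457e-04  1.28534849e+00] [-1.93790372  3.57073679  0.62274277] [0.62821513 0.40675729 0.04770912] 0.6003211650442484
```

Request:
{"fn": "arm_command", "kwargs": {
  "targets": "0 0 0.03 0 0 0 -0.2; 0 0 0.06 0 0 0 -0.2; 0 0 0.06 0 0 0 -0.2"
}}

```text
clock: 10.5
tcp_pos: [0.5607, -0.0065, 0.1148]
orientation: [3.139, -0.001, 1.227]
ft_force: [-2.5, 2.3, 0.3]
grip_width: 0.599
```

```bash
python3 - <<'E'
from h import *
s=env.sense();print(s["clock"],s["orientation"],s["ft_force"],s["ft_torque"],s["grip_width"])
E
```

```text
10.5 [ 3.13904589e+00 -1.04794242e-03  1.22743841e+00] [-2.50217153  2.26638527  0.27751289] [0.42381511 0.39316382 1.98760839] 0.5988659289952719
```

The torque jumped from 0.05 to 2.0 N m, so it is at the stop. I back off within the slack, lift out, retract and check.

Request:
{"fn": "arm_command", "kwargs": {
  "targets": "0 0 -0.06 0 0 0 -0.2; 0 0 -0.16 0 0 0 -0.2; 0 0 -0.2 0 0 -0.005 -0.2; 0 0 -0.2 0 0 -0.03 -0.2; 0 0 -0.2 0 0 -0.07 -0.2; 0 0 -0.2 0 0 -0.11 -0.2; 0 0 -0.2 0 0.04 -0.12 -0.2; 0 0 -0.2 0 0.08 -0.12 -0.2; 0 0 -0.2 0 0.12 -0.12 -0.2; 0 0 -0.2 0 0.16 -0.12 -0.2; 0 0 -0.2 0 0.18 -0.12 -0.2; 0 0 -0.2 0 0.18 -0.12 -0.2"
}}

```text
clock: 11.7
tcp_pos: [0.7317, -0.0686, 0.2333]
orientation: [3.14, 0.0, 1.427]
ft_force: [0.7, -0.2, 0.8]
grip_width: 0.604
```

I went forward instead of back, which did no harm since the arm was clear. Now I retract toward the robot.

Request:
{"fn": "arm_command", "kwargs": {
  "targets": "0 0 0 0 -0.04 0 -0.2; 0 0 0 0 -0.08 0 -0.2; 0 0 0 0 -0.12 0 -0.2; 0 0 0 0 -0.16 0 -0.2; 0 0 0 0 -0.2 0 -0.2; 0 0 0 0 -0.24 0 -0.2; 0 0 0 0 -0.28 0 -0.2; 0 0 0 0 -0.32 0 -0.2; 0 0 0 0 -0.36 0 -0.2; 0 0 0 0 -0.37 0 -0.2; 0 0 0 0 -0.37 0 -0.2; 0 0 0 0 -0.37 0 -0.2"
}}

```text
clock: 12.9
tcp_pos: [0.3663, -0.0158, 0.2328]
orientation: [3.138, 0.0, 1.427]
ft_force: [0.5, 0.1, -0.8]
grip_width: 0.601
```

```bash
python3 - <<'E'
from h import *
im={n:env.get_image(n) for n in ROI}; s=env.sense(); print(s["clock"],s["tcp_pos"],s["ft_force"],s["qd"])
for n in im: cv2.imwrite(f"pics/{n}6.png",im[n])
h=cv2.cvtColor(im["top"],cv2.COLOR_BGR2HSV)
# slot direction: dark/white split from red fit centre; stripe = bright pixels inside the fastener circle
pts,e=red(im["top"],ROI["top"]); c=np.array(e[0]); yy,xx=np.mgrid[:420,:560]
m=(np.hypot(xx-c[0],yy-c[1])<15)&(h[...,1]<60)&(h[...,2]>140)
st=np.array([xx[m].mean(),yy[m].mean()]); print("centre",c,"stripe",st,m.sum())
d=plane("top",st,.112)-plane("top",c,.128); print("cam est",np.arctan2(-d[0],-d[1])+0.019-0)
a=im["top"][100:300,180:420];b=im["side"][150:350,210:450]
cv2.imwrite("pics/c6.png",np.hstack([cv2.resize(a,(400,333),interpolation=2),cv2.resize(b,(400,333),interpolation=2)]))
E
```

```text
13.0 [ 0.36657214 -0.01578118  0.23250194] [-0.37487041  0.04771521  0.32556136] [-0.00084854  0.00775792 -0.00085634  0.00361079 -0.00061389  0.00075975]
centre [295.86901855 167.8245697 ] stripe [295.25 180.  ] 8
cam est 1.6388159772874624
```

View pics/c6.png

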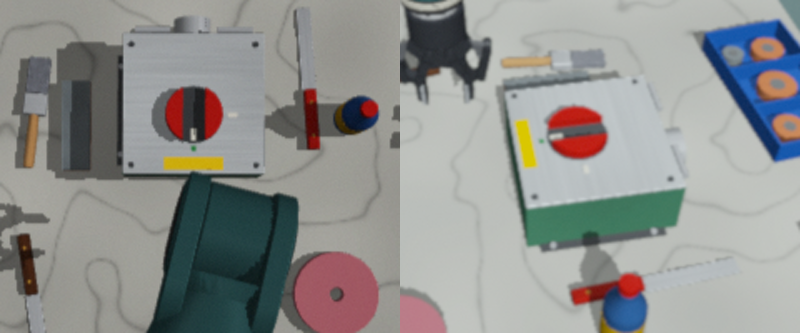

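Both views show the stripe pointing at the green mark (top crop (193,135) and (193,148)). The panel is flat, the bystanders are where they started, and the arm is clear. I'm handing in.

```bash
python3 -c "
from workcell import env
print(env.close_job())"
```

```text
the job is handed in; nothing more can be done
None
```

The panel is pushed shut and its red fastener is turned clockwise to the locked stop. I handed the job in just after 13.0 s on the robot's clock.

- **Panel:** I pushed the front strip down with the closed fingertips until it met its stop, reading about 49 N at the fingertips. That was firmer than needed but under the 120 N wrist limit. Both views then showed it lying flat.
- **Fastener:** I set both fingertips, half open, in the slot and turned the wrist about 1.89 rad, including the slack in the slot. The torque jumped from 0.05 to 2.0 N m at the stop. I then backed off within the slack, lifted out and retracted.
- **Last checks:** The stripe points at the green mark. My image estimate of the fastener angle was 1.64 rad. That is slightly past the 1.57 stop, which I put down to having only 8 stripe pixels to measure from. The arm was clear, with under 1 N at the wrist. By eye the bystanders had not moved, but I did not measure their positions.
- **Slip:** My first retract went forward instead of back. The arm was already well above the panel, and the wrist force stayed near zero after the move.

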